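# Crank the cartridge press home

### The job

Set the blue cartridge upright and lengthwise into the trough of the green crank press, then turn the red-handled crank clockwise (seen from above) until the cartridge is clamped firm between ram and end stop, and let go of everything with it still clamped. Take the crank smoothly through the heavy point in each turn, never letting it race ahead or kick back, and stop as soon as it goes firm so that the cartridge is not crushed. Leave the other two cartridges and the wash bottle, the dish and the spatula alone.

Things in the scene. Friction and masses are not known exactly. Their poses are not given: they have to be found in the camera images.
- press: Fixed crank press, grey base plate 400 x 130 x 20 mm. Origin on the table under the vertical crank axis; +x runs along ram and trough, away from the crank; z up. Green housing, 100 mm high, spans x -68 to +58 mm. The end stop (steel, 45 mm high) is adjustable: its face lies somewhere from x 230 to 247 mm, different every time and not measured, so it has to be found by feel.
- trough (a point): Centre of the trough floor, 20 mm above the table, 170 mm along the press's +x from the crank axis; axes as the press. Two guide strips 12 mm high, inner faces 40 mm apart, run along x at its sides. A cartridge set down here stands clear of the ram (face at about x 90 mm at the start) and of the end stop.
- axis (a point): Point on the vertical crank axis, 150 mm above the table, level with the middle of the handle. Heavy point: over the last 1.6 rad before the handle points at the trough (yellow mark; crank angle pi, 3 pi) a spring opposes with up to 10 N at the handle on top of friction; over the 1.6 rad after it throws the handle forward as hard, so hold it back. The rest of the turn is light.
- handle (a point): Middle of the red handle: upright cylinder 24 mm across, 44 mm tall, spinning freely on its pin, 60 mm from the crank axis. This point is 150 mm above the table, the handle's foot 126 mm. The crank arm, 20 mm wide, lies under it (top at 124 mm). A gripper holding it from above can keep its own yaw while circling.
- crank (a joint): Crank angle in rad, growing clockwise seen from above; 0: handle towards the press's -x. Starts at 0. Friction takes 5 to 6 N at the handle and holds the crank where it is left. A good pace is 1 rad/s; 4 rad/s is racing. It goes firm in a light part, between 11.1 and 13.8 rad; there the force at the handle climbs by 2 N each 0.1 rad: 3 to 7 N more than just before is firm, 9 N crushes.
- ram_face (a point): Centre of the flat face of the ram (34 mm wide, 45 mm high), 47.5 mm above the table; 90 mm ahead of the ram's origin; it pushes the cartridge before it.
- ram: The ram; its origin starts on the crank axis, on the table, and moves along the press's +x by 7.2 mm for each rad of the crank (0 at crank angle 0).
- cart_blue_c (a point): Centre of the cartridge to be clamped: aluminium block with blue sides and top, 60 mm long (x) x 34 mm wide (y) x 55 mm high, 0.3 to 0.5 kg. It stands in one of three bays of the rack, any of them.
- cart_white_c (a point): Centre of a like cartridge with white sides and top; must stay.
- cart_orange_c (a point): Centre of a like cartridge with orange sides and top; must stay.
- rack: Fixed white rack, 250 x 100 mm, bays in a row along its x at -77, 0 and +77 mm; bay floor 12 mm above the table, rims up to 12 mm above that. Origin on the table under its centre. The cartridges' x lies along the rack's x.
- wash_bottle: Green wash bottle, 64 mm across, 190 mm high; stays.
- dish: White dish, 90 mm across, 15 mm high; stays.
- spatula: Spatula, 170 mm long, lying; stays.
Not all that is in view belongs to the job. Leave any purple or yellow look-alike of the part that bears cart_blue_c alone.

How it is judged:
By the outcome, as a careful person would: the job done as asked, in the order asked, and still so for the second after the job is handed in, with the robot touching nothing.
It also fails if it takes over 72 s, if anything falls off the work surface, if the arm or the gripper's body presses on something with over 40 N, if the wrist force passes 120 N, or if a joint passes its speed limit or range.

### The arm

A 6-joint arm with a two-finger parallel gripper is mounted at the origin on the work surface. World frame = base frame: x ahead of the robot, y to its left, z up, the work surface at z = 0. Lengths are in m, angles in rad, forces in N, time in s.
With the tool pointing down it reaches from about 0.35 to 0.975 m from the base axis. Payload 17.4 kg.
Tool frame: the origin (TCP) lies midway between the tips of the shut fingers; the grasp point (between the pads) lies 19 mm behind it (robot.grip_point_offset is the distance from the TCP to the grasp point, in m); x points along the fingers, y is the direction in which the jaws open and shut, and the axes are right-handed (so a half turn about x gives the same grasp; the last joint's range is limited). The gripper opens to 85 mm and grips with 20 to 120 N. Pads are 22 mm wide; open, the fingers measure 114 mm over their backs; the gripper's body (76 mm by 85 mm) begins 54 mm behind the grasp point. The pads swing forward as they close: fully open they stand 13 mm farther back than shut.
Start: joints at [-1.149, 0.116, 1.442, -0, 1.584, -0.038], TCP at [0.3, -0.605, 0.231] pointing down, gripper open.
Joint ranges: [-2.83, 2.83], [-0.83, 2.19], [0.07, 2.5], [-1.14, 4.28], [0.01, 3], [-2.97, 2.97]. Speed limits (rad/s): [1.89, 1.89, 2.22, 3.14, 3.14, 3.14].

### API

Orientations are given as a unit quaternion [w, x, y, z].
In Python, from rig import robot gives the robot as it stands. The module is installed in compiled form; this text tells all that it offers. Calls block until the motion is done:
- robot.move_to(position, orientation): joint-space move of the TCP to a pose.
- robot.move_l(position, speed=0.15, attitude=None, stop_force=None): straight line of the TCP; attitude=None keeps the orientation; speed is the mean speed in m/s. With stop_force (N) it stops when the force on the tool has changed by that much, and returns True; else False.
- robot.move_joints(angles): joint-space move.
- robot.gripper_to(opening, squeeze=None): finger opening in m; squeeze is the grip in N (None keeps the last); returns when the fingers have stopped.
- robot.sleep(seconds).
- robot.inverse_kinematics(position, orientation): joint angles nearest the present ones, or None.
- robot.grab_frame(name): name is "side" or "top" or "wrist"; returns a dict with "pixels" (400x640x3 uint8, red, green, blue), "fx", "fy", "cx", "cy" (pixels), "rvec" (rotation vector, rad) and "tvec" (3), from world to camera coordinates, as OpenCV has them; the wrist camera has in their place "T_tool_cam" (4x4, takes a point from camera to tool coordinates, whose origin is the TCP and whose axes are the tool frame's). Camera axes: x right, y down, z forward; pixel columns grow to the right and rows downward; lengths in m; the calibration is good to about 2 mm. A picture is of the moment at which its call begins: read the wrist's pose just before it. There is no depth.
A pose or a line that the arm cannot do raises robot.PlanningError and nothing moves.
- robot.job_done(): hands the job in, once; it reports no verdict.
Readings, each from a call of its own:
- robot.get_time(): time.
- robot.get_joint_positions(): joint angles.
- robot.get_qvel(): joint speeds.
- robot.get_tau(): joint torques, N m.
- robot.get_position(): TCP position.
- robot.get_eef_rot(): TCP orientation.
- robot.get_contact_force(): force on the tool from outside, world axes, zero at the start.
- robot.get_ft_torque(): the same for the moment, N m.
- robot.get_opening(): finger opening in m.
Only numpy, scipy, OpenCV 4.12 (cv2) and the standard library are available. Lean on these libraries where they do the work, as an engineer would, in place of code of your own. Each camera call takes 0.05 s, during which the arm holds its last target.

## Working session

There is one attempt and no reset: what is moved stays moved. The work goes in short steps, each a Python script; the robot and the scene stay as the last script left them, time stands still between calls to the robot, and variables do not carry over. Pictures are saved under pics/ and viewed, and the job is handed in when it is done.

```bash
mkdir -p pics; ls
cat > h.py <<'E'
import numpy as np, cv2
from rig import robot
from scipy.spatial.transform import Rotation as R
def save(im,n): cv2.imwrite('pics/'+n,cv2.cvtColor(im,cv2.COLOR_RGB2BGR))
def cam(f):
    M=cv2.Rodrigues(np.array(f['rvec'],float))[0]; t=np.array(f['tvec'],float).ravel(); return M,t
def ray(f,uv,z):
    M,t=cam(f); d=M.T@np.array([(uv[0]-f['cx'])/f['fx'],(uv[1]-f['cy'])/f['fy'],1]); c=-M.T@t
    return c+d*(z-c[2])/d[2]
def proj(f,p):
    M,t=cam(f); q=M@np.array(p,float)+t; return q[0]/q[2]*f['fx']+f['cx'],q[1]/q[2]*f['fy']+f['cy']
E
python3 - <<'E'
from h import *
import pickle
fs={}
for n in ('top','side'):
    f=robot.grab_frame(n); save(f['pixels'],n+'0.png'); fs[n]=f
    print(n,f['fx'],f['fy'],f['cx'],f['cy'],f['rvec'],f['tvec'])
pickle.dump(fs,open('f0.pkl','wb'))
print(robot.get_time(),robot.get_eef_rot(),robot.get_position(),robot.get_opening(),robot.grip_point_offset)
E
```

```text
pics
top 408.8420327235484 408.8420327235484 321.9329992606594 200.76187707494293 [ 2.12810634 -2.16050692  0.18946613] [-0.03260835  0.52867874  1.30350256]
side 445.5813452962655 445.5813452962655 320.2425787332191 194.76559296972937 [ 0.34357429 -2.62634098  1.46714753] [0.46786569 0.17872983 1.29164283]
0.1 [-0.16075958 -0.68842655 -0.16146889  0.68858771] [ 0.29942649 -0.60475361  0.23064296] 0.08541096136641195 0.0187
```

View pics/top0.png

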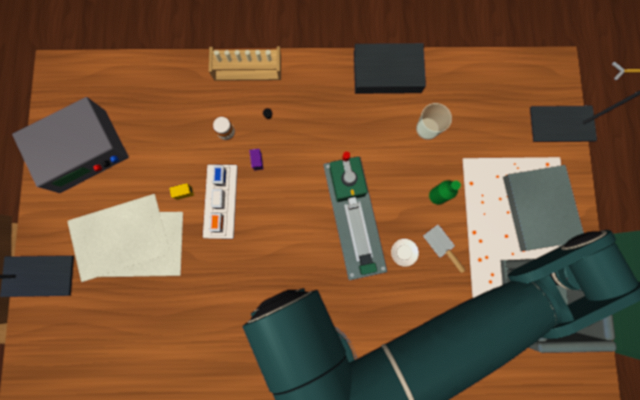

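View pics/side0.png

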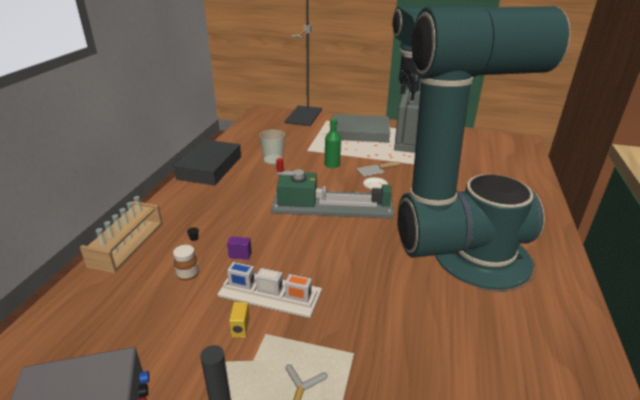

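The rack at top-view (220,200) holds blue at (218,175), white at (218,199) and orange at (216,222). A purple look-alike at (256,159) and a yellow one at (180,190) lie outside the rack. The press runs from the red handle at (347,156) to the end stop at (368,265). I'll enlarge both areas.

Run:
```python
from h import *
import pickle
fs=pickle.load(open('f0.pkl','rb')); im=fs['top']['pixels']
a=cv2.resize(im[155:245,165:265],None,fx=4,fy=4,interpolation=cv2.INTER_CUBIC)
b=cv2.resize(im[145:285,310:400],None,fx=4,fy=4,interpolation=cv2.INTER_CUBIC)
h=560
c=np.zeros((h,760+0,3),np.uint8); c[:360,:400]=a; c[:560,400:760]=b
save(c,'crop0.png')
```

```text
(no output)
```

View pics/crop0.png

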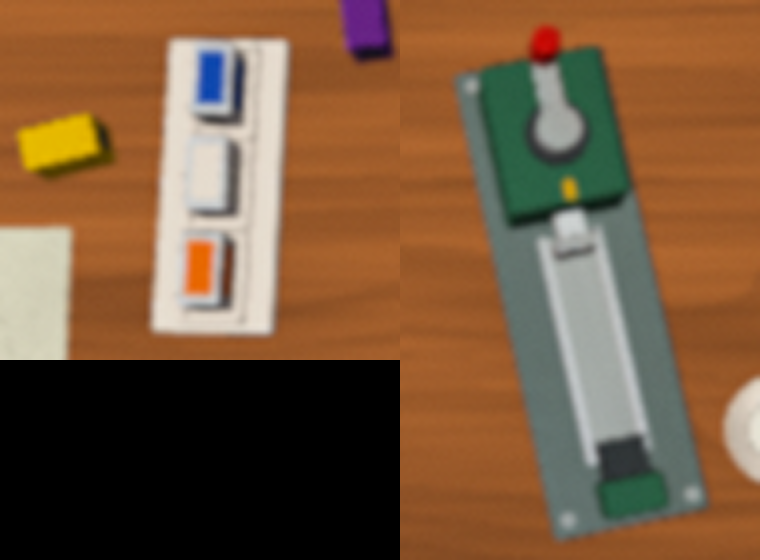

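Run:
```python
from h import *
import pickle
f=pickle.load(open('f0.pkl','rb'))['top']
B=lambda u,v:(310+(u-400)/4,145+v/4); A=lambda u,v:(165+u/4,155+v/4)
for n,p,z in [('c1',B(457,75),.02),('c2',B(555,538),.02),('c3',B(706,505),.02),('axis',B(557,128),.124),('handletop',B(546,38),.172),
  ('r1',A(170,40),.012),('r2',A(288,40),.012),('r3',A(272,333),.012),('r4',A(152,330),.012),('blue',A(213,77),.067),('white',A(210,172),.067),('orange',A(200,268),.067)]:
    print(n,np.round(ray(f,p,z),4))
f=robot.grab_frame('wrist'); print(f['T_tool_cam'],f['fx'],f['cx'],f['cy']); save(f['pixels'],'w0.png')
p=robot.get_eef_rot(); print(R.from_quat([p[1],p[2],p[3],p[0]]).as_matrix())
```

```text
c1 [ 0.6592 -0.0509  0.02  ]
c2 [ 0.2713 -0.124   0.02  ]
c3 [ 0.2957 -0.2481  0.02  ]
axis [ 0.589  -0.1258  0.124 ]
handletop [ 0.6482 -0.1152  0.172 ]
r1 [0.6619 0.3465 0.012 ]
r2 [0.6607 0.2464 0.012 ]
r3 [0.4115 0.2553 0.012 ]
r4 [0.4155 0.3543 0.012 ]
blue [0.6164 0.296  0.067 ]
white [0.5379 0.2965 0.067 ]
orange [0.4603 0.3026 0.067 ]
[[-1.12587691e-03 -3.18638066e-01  9.47875791e-01 -1.41306770e-01]
 [ 9.99999359e-01 -4.72346597e-04  1.02900463e-03 -7.10363705e-04]
 [ 1.19845859e-04  9.47876342e-01  3.18638393e-01 -8.30312698e-02]
 [ 0.00000000e+00  0.00000000e+00  0.00000000e+00  1.00000000e+00]] 279.2729251002255 315.1341631394588 200.98257724726835
[[-3.25077123e-04  4.43785393e-01 -8.96133037e-01]
 [ 7.76214671e-04 -8.96132702e-01 -4.43785509e-01]
 [-9.99999646e-01 -8.39856127e-04 -5.31604918e-05]]
```

The crop confirms the target: the block with a blue top standing in the rack's far bay at (218,175). Purple and yellow are outside the rack. The plate length (395 mm), handle radius (60 mm) and bay pitch (78 mm) all match the spec. Next I'll check reach and hover over the rack for a wrist view.

```bash
cat >> h.py <<'E'
def ori(yaw):  # tool x down, tool z heading yaw; returns wxyz
    z=np.array([np.cos(yaw),np.sin(yaw),0]); x=np.array([0,0,-1.]); y=np.cross(z,x)
    q=R.from_matrix(np.column_stack([x,y,z])).as_quat(); return [q[3],q[0],q[1],q[2]]
def toolT():
    p=robot.get_position(); q=robot.get_eef_rot(); T=np.eye(4)
    T[:3,:3]=R.from_quat([q[1],q[2],q[3],q[0]]).as_matrix(); T[:3,3]=p; return T
def wrist():
    T=toolT(); f=robot.grab_frame('wrist'); f['Twc']=T@np.array(f['T_tool_cam']); return f
def wray(f,uv,z):
    T=f['Twc']; d=T[:3,:3]@np.array([(uv[0]-f['cx'])/f['fx'],(uv[1]-f['cy'])/f['fy'],1]); c=T[:3,3]
    return c+d*(z-c[2])/d[2]
E
python3 - <<'E'
from h import *
d=np.deg2rad
for n,p,y in [('cart',[.616,.296,.03],-2),('cart2',[.616,.296,.03],178),('tr',[.422,-.157,.04],10.7),('tr2',[.422,-.157,.04],-169.3),('h0',[.648,-.115,.133],10.7),('h0b',[.648,-.115,.133],-169.3),('hpi',[.53,-.137,.133],10.7),('hpib',[.53,-.137,.133],-169.3)]:
    q=robot.inverse_kinematics(p,ori(d(y))); print(n,None if q is None else np.round(q,2))
E
```

```text
cart [ 0.41  0.25  1.62 -0.    1.27 -1.13]
cart2 [ 0.41  0.25  1.62 -0.    1.27  2.02]
tr [-0.41 -0.27  2.12 -0.    1.29 -2.17]
tr2 [-0.41 -0.27  2.12 -0.    1.29  0.97]
h0 [-0.21  0.12  1.6  -0.    1.42 -1.97]
h0b [-0.21  0.12  1.6  -0.    1.42  1.17]
hpi [-0.3  -0.12  1.84 -0.    1.42 -2.06]
hpib [-0.3  -0.12  1.84 -0.    1.42  1.08]
```

View pics/w0.png

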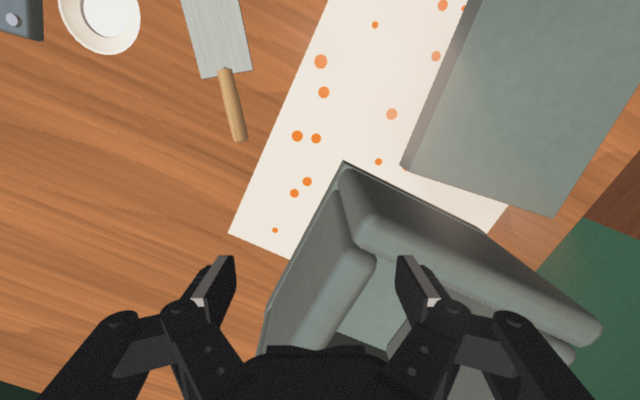

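Run:
```python
from h import *
import pickle
robot.move_l([.3,-.6,.33],speed=.25)
robot.move_to([.44,-.155,.24],ori(np.deg2rad(10.7)))
f=wrist(); save(f['pixels'],'w1.png'); pickle.dump(f,open('w1.pkl','wb')); print(robot.get_time())
robot.move_to([.60,.297,.22],ori(np.deg2rad(-2)))
f=wrist(); save(f['pixels'],'w2.png'); pickle.dump(f,open('w2.pkl','wb')); print(robot.get_time(),robot.get_position())
```

```text
2.575
4.375 [0.60028015 0.29595741 0.22036719]
```

View pics/w1.png

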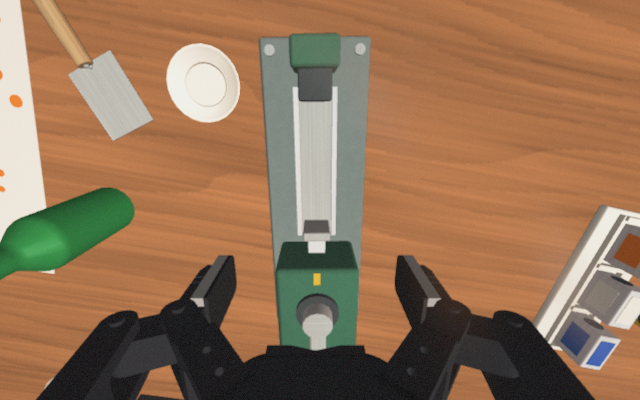

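View pics/w2.png

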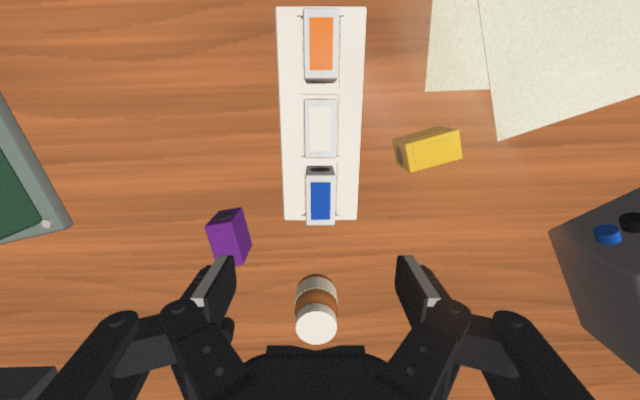

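The wrist view of the press shows the end stop at (315,50), the guide strips at x≈297 and 334 over rows 88–235, the ram face at (317,225) and the hub at (317,320). The rack view shows blue at (320,200), white at (321,128) and orange at (321,45). Now to measure them.

Run:
```python
from h import *
import pickle
f=pickle.load(open('w2.pkl','rb')); hsv=cv2.cvtColor(f['pixels'],cv2.COLOR_RGB2HSV)
m=((hsv[...,0]>105)&(hsv[...,0]<125)&(hsv[...,1]>180)).astype(np.uint8); m[:, :250]=0;m[:,400:]=0
cs,_=cv2.findContours(m,0,2); c=max(cs,key=cv2.contourArea); 
pts=np.array([wray(f,p[0],.067)[:2] for p in c])
r=cv2.minAreaRect((pts*1000).astype(np.float32)); print('blue',cv2.boundingRect(c),r)
# whole top (blue+grey border): crop
a=cv2.resize(f['pixels'][150:240,270:370],None,fx=5,fy=5,interpolation=cv2.INTER_CUBIC)
# rack outline white
w=((hsv[...,1]<70)&(hsv[...,2]>150)).astype(np.uint8); w[:,:265]=0;w[:,372:]=0;w[240:]=0
cs,_=cv2.findContours(cv2.morphologyEx(w,3,np.ones((9,9))),0,2); c=max(cs,key=cv2.contourArea)
pts=np.array([wray(f,p[0],.012)[:2] for p in c]); print('rack',cv2.boundingRect(c),cv2.minAreaRect((pts*1000).astype(np.float32)))
g=pickle.load(open('w1.pkl','rb'))
for row in range(95,235,15):
    s=g['pixels'][row,285:345].astype(int).sum(1)//3; print(row,list(s))
b=cv2.resize(g['pixels'][30:260,255:375],(360,690)[:2],interpolation=cv2.INTER_CUBIC)[:590]
o=np.zeros((590,790,3),np.uint8); o[:450,:430]=a[:,:430]; o[:,430:]=b; save(o,'crop2.png')
```

```text
blue (311, 183, 19, 36) ((618.2001342773438, 301.4953308105469), (19.77334976196289, 41.183101654052734), 87.66856384277344)
rack (275, 6, 92, 220) ((544.1573486328125, 304.8855895996094), (98.77969360351562, 254.6848907470703), 88.11241149902344)
95 [np.int64(133), np.int64(131), np.int64(133), np.int64(135), np.int64(132), np.int64(135), np.int64(132), np.int64(151), np.int64(200), np.int64(223), np.int64(222), np.int64(221), np.int64(198), np.int64(116), np.int64(71), np.int64(83), np.int64(81), np.int64(79), np.int64(83), np.int64(83), np.int64(82), np.int64(84), np.int64(82), np.int64(84), np.int64(83), np.int64(83), np.int64(81), np.int64(79), np.int64(84), np.int64(82), np.int64(83), np.int64(85), np.int64(84), np.int64(81), np.int64(87), np.int64(82), np.int64(85), np.int64(87), np.int64(87), np.int64(86), np.int64(86), np.int64(86), np.int64(88), np.int64(87), np.int64(89), np.int64(87), np.int64(110), np.int64(173), np.int64(218), np.int64(218), np.int64(218), np.int64(213), np.int64(178), np.int64(137), np.int64(136), np.int64(132), np.int64(134), np.int64(138), np.int64(1
[... 7439 characters left out ...]
134), np.int64(174), np.int64(218), np.int64(216), np.int64(218), np.int64(211), np.int64(193), np.int64(144), np.int64(89), np.int64(86), np.int64(81), np.int64(87), np.int64(82), np.int64(84), np.int64(84), np.int64(85), np.int64(84), np.int64(83), np.int64(85), np.int64(87), np.int64(85), np.int64(86), np.int64(90), np.int64(87), np.int64(85), np.int64(85), np.int64(87), np.int64(87), np.int64(88), np.int64(89), np.int64(84), np.int64(86), np.int64(99), np.int64(147), np.int64(177), np.int64(189), np.int64(217), np.int64(217), np.int64(216), np.int64(194), np.int64(137), np.int64(136), np.int64(136), np.int64(136), np.int64(139), np.int64(136), np.int64(135), np.int64(136), np.int64(136)]
```

View pics/crop2.png

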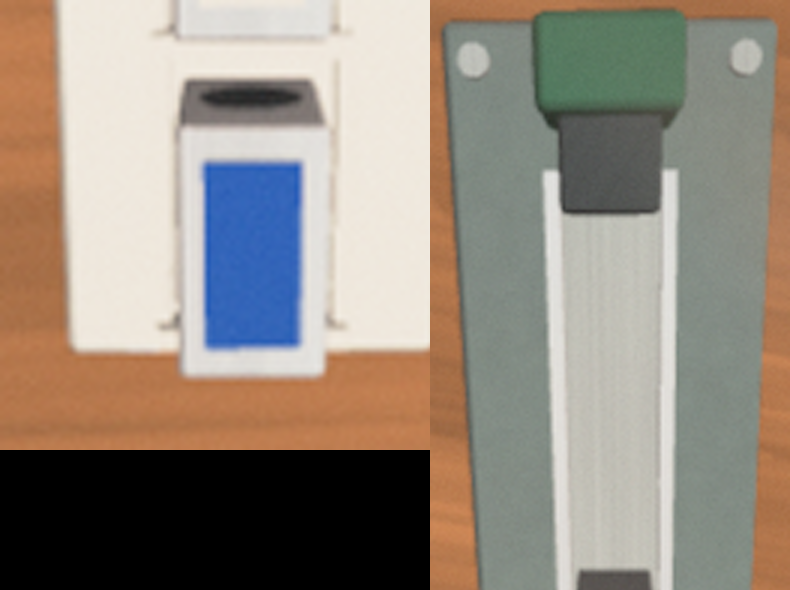

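Run:
```python
from h import *
import pickle
g=pickle.load(open('w1.pkl','rb')); im=g['pixels'].astype(float).mean(2)
L=[];Rr=[]
for row in range(105,216,3):
    s=im[row]; t=178
    i=next(i for i in range(286,310) if s[i]<t<=s[i+1]); u=i+(t-s[i])/(s[i+1]-s[i]); L.append(wray(g,(u,row),.032)[:2])
    i=next(i for i in range(345,325,-1) if s[i]<t<=s[i-1]); u=i-(t-s[i])/(s[i-1]-s[i]); Rr.append(wray(g,(u,row),.032)[:2])
L=np.array(L);Rr=np.array(Rr)
def fit(P):
    v=cv2.fitLine(P.astype(np.float32),cv2.DIST_HUBER,0,1e-6,1e-6).ravel(); 
    if v[0]>0: v[:2]*=-1
    return v
a,b=fit(L),fit(Rr); print(np.rad2deg(np.arctan2(a[1],a[0])),np.rad2deg(np.arctan2(b[1],b[0])))
d=(a[:2]+b[:2]); d/=np.linalg.norm(d); n=np.array([-d[1],d[0]])
mid=(a[2:]+b[2:])/2; print('mid',mid,'width',(a[2:]-b[2:])@n)
# axis from hub centre, plate corners, yellow mark
for nm,p,z in [('plateTL',(260.5,38),.02),('plateTR',(370,37),.02),('hub',(317.5,318),.13)]:
    w=wray(g,p,z)[:2]-mid; print(nm,wray(g,p,z),'along',w@d,'across',w@n)
np.save('line.npy',np.r_[mid,d])
```

```text
-168.76328 -168.78506
mid [ 0.42488146 -0.15722716] width 0.05208286
plateTL [ 0.29822076 -0.24475279  0.02      ] along 0.14127655071433795 across 0.06119318302141704
plateTR [ 0.27427908 -0.12222659  0.02      ] along 0.14090719293653586 across -0.06364966990510432
hub [ 0.57676855 -0.12639986  0.13      ] along -0.1549824591731859 across -0.0006686406511691227
```

Run:
```python
from h import *
import pickle
g=pickle.load(open('w1.pkl','rb')); ft=pickle.load(open('f0.pkl','rb'))['top']
l=np.load('line.npy'); mid,d=l[:2],l[2:]; n=np.array([-d[1],d[0]])
for nm,w in [('ram',wray(g,(317,221),.07)),('stop',wray(g,(316,101),.065)),('yellow',wray(g,(317,279),.1)),('top axis',np.r_[.589,-.1258]),('handle top',np.r_[.6482,-.1152])]:
    w=w[:2]-mid; print(nm,w@d,w@n)
print(g['pixels'][205:235,317].mean(1).astype(int), g['pixels'][90:112,316].mean(1).astype(int))
hs=cv2.cvtColor(ft['pixels'],cv2.COLOR_RGB2HSV); m=((hs[...,0]<8)|(hs[...,0]>172))&(hs[...,1]>200)&(hs[...,2]>90); m[:,:335]=0;m[:,360:]=0;m[:140]=0;m[170:]=0
y,x=np.nonzero(m); print(len(x),x.mean(),y.mean(),x.min(),x.max(),y.min(),y.max(), ray(ft,(x.mean(),y.mean()),.155))
```

```text
ram -0.06419755289710312 -0.0012214827564749305
stop 0.07205561700293259 -0.0013624077151890624
yellow -0.12518687946762744 -0.000533662286177945
top axis -0.1670966748293751 0.001124150163610783
handle top -0.22722760238314804 0.002251805383642527
[187 189 192 190 190 189 191 189 191 191 190 188 190 190 163 113  83  85
  83  84  87  86  86  87  84  86  85 107 152 186] [ 83  81  81  85  82  85  85  81  82  79  61 114 174 189 186 184 189 187
 187 189 188 188]
57 345.6842105263158 155.17543859649123 342 349 151 159 [ 0.65085412 -0.11404648  0.155     ]
```

Run:
```python
from h import *
import pickle
g=pickle.load(open('w1.pkl','rb'))
l=np.load('line.npy'); mid,d=l[:2],l[2:]
for r,z in [(219.8,.025),(232.5,.07),(101,.065)]: print(r,(wray(g,(317,r),z)[:2]-mid)@d)
```

```text
219.8 -0.08123983518569847
232.5 -0.07939454280229201
101 0.07204408541046793
```

Run:
```python
from h import *
import pickle
q=ori(np.deg2rad(-2.2)); p=np.array([.6185,.3017,.15])
robot.move_to(p,q)
f=wrist(); save(f['pixels'],'w3.png')
print(robot.move_l([p[0],p[1],.030],speed=.12,stop_force=8),robot.get_position(),robot.get_contact_force())
robot.gripper_to(.030,squeeze=60)
print('open',robot.get_opening(),robot.get_contact_force())
robot.move_l([p[0],p[1],.20],speed=.15)
print('open',robot.get_opening(),robot.get_contact_force(),robot.get_time())
f=wrist(); save(f['pixels'],'w4.png'); pickle.dump(f,open('w4.pkl','wb'))
```

```text
False [0.61893101 0.3018727  0.03097867] [-0.1517367   0.22659754 -0.48323424]
open 0.033049947155942894 [-0.33242048  0.10038173  2.98902498]
open 0.03375964999499718 [ 0.45763731 -0.19571975 -4.6086041 ] 7.775
```

View pics/w4.png

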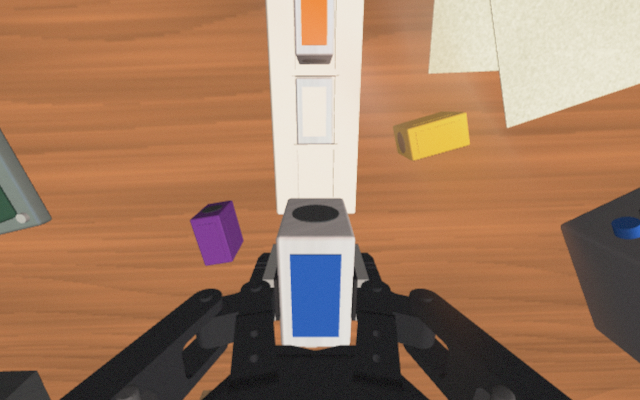

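The blue cartridge is held square and centred (x 280–352, top blue at (316,295)). White and orange are undisturbed. Now I'll carry it to the trough.

Run:
```python
from h import *
import pickle
l=np.load('line.npy'); mid,d=l[:2],l[2:]
yaw=np.arctan2(-d[1],-d[0]); q=ori(yaw); print(np.rad2deg(yaw))
robot.move_to([*mid,.15],q)
robot.move_l([*mid,.060],speed=.12); print(robot.get_position(),robot.get_contact_force())
r=robot.move_l([*mid,.0375],speed=.03,stop_force=6)
print(r,robot.get_position(),robot.get_contact_force(),robot.get_ft_torque(),robot.get_time())
f=wrist(); save(f['pixels'],'w5.png'); f=robot.grab_frame('side'); save(f['pixels'],'s5.png')
```

```text
11.225827
[ 0.42531262 -0.15734529  0.06077638] [-0.19487266 -0.51260729 -3.27292425]
True [ 0.42461122 -0.15713802  0.03836483] [-2.03110493  0.52539737  4.61773577] [ 0.04152332  0.15994917 -0.00956125] 11.225
```

View pics/w5.png

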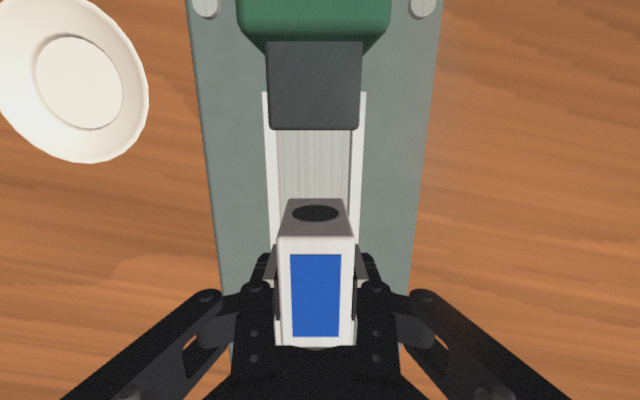

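Run:
```python
from h import *
import pickle
l=np.load('line.npy'); mid,d=l[:2],l[2:]; q=ori(np.arctan2(-d[1],-d[0]))
robot.gripper_to(.07)
p=robot.get_position(); print(p,robot.get_contact_force())
robot.move_l([p[0],p[1],.24],speed=.2)
hd=mid-.2285*d; v=hd-.07*d
robot.move_to([*v,.25],q); print(robot.get_time(),robot.get_position())
f=wrist(); save(f['pixels'],'w6.png'); pickle.dump(f,open('w6.pkl','wb'))
```

```text
[ 0.42405451 -0.1568834   0.03766218] [-0.4631855  -0.59022445 -0.30213502]
14.075 [ 0.71701042 -0.09950758  0.25031946]
```

View pics/w6.png

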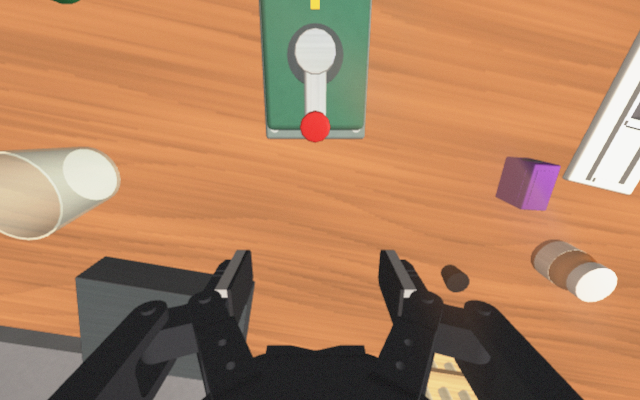

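The red handle top is at (315,127), with the hub at (316,51).

Run:
```python
from h import *
import pickle
f=pickle.load(open('w6.pkl','rb')); l=np.load('line.npy'); mid,d=l[:2],l[2:]; n=np.array([-d[1],d[0]])
hs=cv2.cvtColor(f['pixels'],cv2.COLOR_RGB2HSV); m=(((hs[...,0]<6)|(hs[...,0]>174))&(hs[...,1]>200)).astype(np.uint8); m[180:]=0
cs,_=cv2.findContours(m,0,2); c=max(cs,key=cv2.contourArea); (x,y),r=cv2.minEnclosingCircle(c); print(x,y,r)
for z in (.15,.172):
    w=wray(f,(x,y),z); print(z,w,(w[:2]-mid)@d,(w[:2]-mid)@n)
e=wray(f,(x+r,y),.172)-wray(f,(x-r,y),.172); print('diam',np.linalg.norm(e))
for z in (.124,.13,.14):
    w=wray(f,(316,51),z); print(z,w,(w[:2]-mid)@d,(w[:2]-mid)@n)
g=robot.grab_frame('side'); im=g['pixels']; save(cv2.resize(im[140:240,250:410],None,fx=4,fy=4,interpolation=cv2.INTER_CUBIC),'s6.png')
M,t=cam(g)
m2=None
hs=cv2.cvtColor(im,cv2.COLOR_RGB2HSV); k=(((hs[...,0]<6)|(hs[...,0]>174))&(hs[...,1]>150)); k[:,:260]=0;k[:,300:]=0;k[:150]=0;k[185:]=0
yy,xx=np.nonzero(k); print('side red',xx.mean(),yy.mean(),len(xx), ray(g,(xx.mean(),yy.mean()),.15))
```

```text
314.0 141.0 9.999999747378752e-05
0.15 [ 0.66433689 -0.11024371  0.15      ] -0.2440206249726255 0.0005318129965130844
0.172 [ 0.66185769 -0.11061776  0.172     ] -0.2415160371527163 0.0004160657756038751
diam 1.5477412556761746e-07
0.124 [ 0.59252439 -0.12275859  0.124     ] -0.17114572576404044 -0.0011729539193842623
0.13 [ 0.5935239  -0.12257012  0.13      ] -0.17216280765915654 -0.001163235201230656
0.14 [ 0.59518976 -0.12225601  0.14      ] -0.17385794415101669 -0.0011470373376413095
side red 279.52777777777777 164.66666666666666 72 [ 0.65010703 -0.1117732   0.15      ]
```

View pics/s6.png

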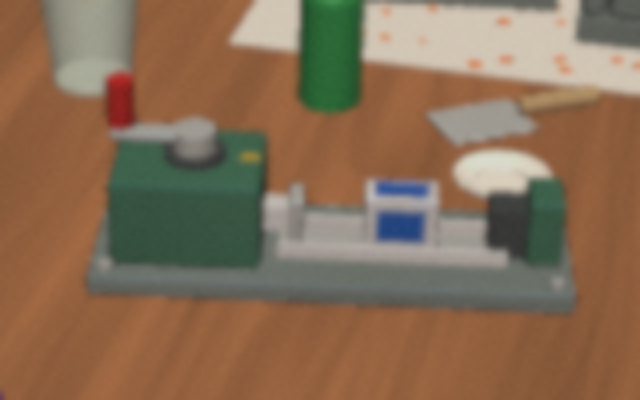

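The side view confirms the cartridge stands upright and lengthwise in the trough at (402,210 in the enlarged crop). The red mask was too strict, so I'll redo it.

Run:
```python
from h import *
import pickle
f=pickle.load(open('w6.pkl','rb')); l=np.load('line.npy'); mid,d=l[:2],l[2:]; n=np.array([-d[1],d[0]])
a=f['pixels'].astype(int); print(a[127,315]); m=((a[...,0]>180)&(a[...,1]<70)&(a[...,2]<70)).astype(np.uint8); m[180:]=0
cs,_=cv2.findContours(m,0,2); c=max(cs,key=cv2.contourArea); (x,y),r=cv2.minEnclosingCircle(c); print(x,y,r,cv2.boundingRect(c))
w=wray(f,(x,y),.172); print(w,(w[:2]-mid)@d,(w[:2]-mid)@n)
print('diam',np.linalg.norm(wray(f,(x+r,y),.172)-wray(f,(x-r,y),.172)))
```

```text
[238  64  59]
314.5909118652344 126.31818389892578 14.780169486999512 (301, 112, 27, 30)
[ 0.6509785  -0.11229929  0.172     ] -0.23051763995233865 -5.249492121511244e-05
diam 0.02250411358283089
```

```bash
cat >> h.py <<'E'
l_=np.load('line.npy'); mid,d=l_[:2],l_[2:]; Q=ori(np.arctan2(-d[1],-d[0]))
AX=mid-.1705*d; ZC=.134
def e(th):
    c,s=np.cos(th),np.sin(th); v=-d; return np.array([c*v[0]+s*v[1],-s*v[0]+c*v[1]])
def tg(th): return e(th+np.pi/2)
def crank(th0,th1,step=.2,w=1.0,ax=AX,r=.06,limit=None,every=1):
    out=[]; n=max(1,round((th1-th0)/step))
    for i in range(1,n+1):
        th=th0+(th1-th0)*i/n
        robot.move_l([*(ax+r*e(th)),ZC],speed=w*r)
        F=np.array(robot.get_contact_force()); P=np.array(robot.get_position())
        ft=-F[:2]@tg(th); fr=F[:2]@e(th); pv=P[:2]-ax
        tha=th+np.arctan2(pv@tg(th),pv@e(th))
        out.append((th,tha,np.linalg.norm(pv),ft,fr,F[2],robot.get_time()))
        if i%every==0: print('%.2f act %.3f r %.4f ft %.2f fr %.2f fz %.2f t %.2f'%out[-1])
        if limit and ft>limit: print('LIMIT'); break
    return out
E
python3 - <<'E'
from h import *
h=AX+.06*e(0); print(AX,h)
robot.move_to([*h,.21],Q)
print(robot.move_l([*h,ZC],speed=.08,stop_force=8),robot.get_position(),robot.get_contact_force())
robot.gripper_to(.018,squeeze=80)
print(robot.get_opening(),robot.get_contact_force(),robot.get_position(),robot.get_time())
o=crank(0,.6)
E
```

```text
[ 0.59211934 -0.12403481] [ 0.65097139 -0.11235422]
False [ 0.65125787 -0.11242513  0.13472443] [0.53146533 0.19790714 0.79000978]
0.02232493545373745 [-2.2741375  -0.16654937  4.63647589] [ 0.65108041 -0.11246469  0.13449925] 16.1917
0.20 act 0.205 r 0.0602 ft -1.77 fr -0.27 fz 4.94 t 16.54
0.40 act 0.404 r 0.0603 ft -0.66 fr -1.10 fz 4.86 t 16.89
0.60 act 0.604 r 0.0604 ft -1.01 fr 1.75 fz 5.23 t 17.24
```

Run:
```python
from h import *
o=crank(.6,.75,step=.05,w=.25)
o=crank(.75,.80,step=.05,w=.1)
th=.8
for sf in (3,5,7,9):
    F0=np.array(robot.get_contact_force())
    r=robot.move_l([*(AX+.06*e(th+.1)),ZC],speed=.02,stop_force=sf)
    F=np.array(robot.get_contact_force()); P=np.array(robot.get_position())[:2]-AX
    tha=th+np.arctan2(P@tg(th),P@e(th)); print(sf,r,'th %.3f'%tha,'dF',np.round(F-F0,2),'ft',-F[:2]@tg(tha),robot.get_time())
    if not r: th+=.1
```

```text
0.65 act 0.644 r 0.0604 ft 3.23 fr 3.05 fz 5.15 t 17.59
0.70 act 0.693 r 0.0604 ft 3.20 fr 2.60 fz 4.02 t 17.94
0.75 act 0.743 r 0.0604 ft 5.13 fr 2.54 fz 5.07 t 18.29
0.80 act 0.790 r 0.0605 ft 5.04 fr 3.01 fz 3.89 t 18.94
3 False th 0.894 dF [-0.57 -1.47  1.13] ft 3.808165796378768 19.3917
5 False th 0.993 dF [ 1.43 -1.64 -0.45] ft 3.9641780143337466 19.8417
7 False th 1.093 dF [-0.43 -0.14 -0.34] ft 3.99743383482205 20.2917
9 False th 1.192 dF [ 0.34 -0.79  0.39] ft 4.2623443343538066 20.7417
```

Run:
```python
from h import *
o=crank(1.19,5.19,step=.25,w=.8)
print(robot.get_opening())
f=wrist(); save(f['pixels'],'w7.png'); f=robot.grab_frame('side'); save(cv2.resize(f['pixels'][130:240,240:420],None,fx=4,fy=4,interpolation=cv2.INTER_CUBIC),'s7.png')
```

```text
1.44 act 1.436 r 0.0606 ft 3.74 fr 4.03 fz 5.24 t 21.19
1.69 act 1.684 r 0.0606 ft 4.16 fr 3.85 fz 4.83 t 21.65
1.94 act 1.931 r 0.0605 ft 6.51 fr 3.90 fz 4.54 t 22.11
2.19 act 2.177 r 0.0604 ft 8.74 fr 2.50 fz 4.12 t 22.57
2.44 act 2.425 r 0.0603 ft 8.54 fr 1.84 fz 3.21 t 23.02
2.69 act 2.675 r 0.0601 ft 7.94 fr -0.01 fz 4.54 t 23.48
2.94 act 2.930 r 0.0599 ft 5.92 fr -0.83 fz 5.03 t 23.94
3.19 act 3.192 r 0.0598 ft -2.14 fr -0.60 fz 6.93 t 24.40
3.44 act 3.453 r 0.0597 ft -7.28 fr -2.62 fz 7.33 t 24.86
3.69 act 3.710 r 0.0596 ft -9.78 fr -2.95 fz 5.74 t 25.32
3.94 act 3.960 r 0.0596 ft -10.51 fr -4.42 fz 3.39 t 25.77
4.19 act 4.209 r 0.0595 ft -10.53 fr -4.07 fz 3.65 t 26.23
4.44 act 4.455 r 0.0595 ft -9.53 fr -4.74 fz 3.44 t 26.69
4.69 act 4.703 r 0.0595 ft -7.89 fr -3.92 fz 3.86 t 27.15
4.94 act 4.952 r 0.0595 ft -5.64 fr -2.91 fz 5.01 t 27.61
5.19 act 5.200 r 0.0595 ft -3.45 fr -3.24 fz 6.72 t 28.07
0.0223930748608388
```

View pics/s7.png

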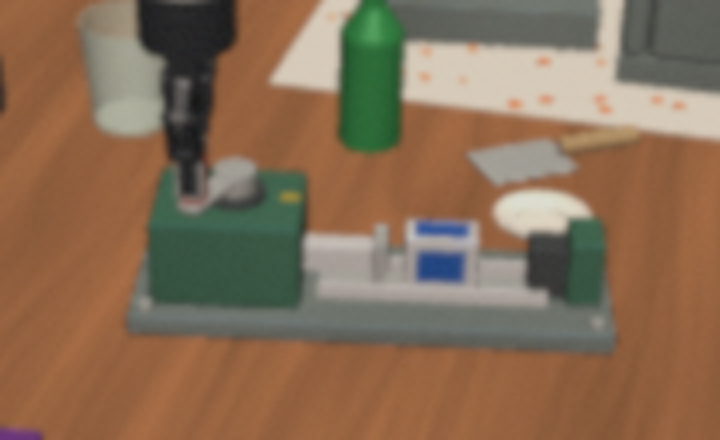

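```bash
cat >> h.py <<'E'
AX2=AX+.0006*e(1.5)
E
python3 - <<'E'
from h import *
o=crank(5.19,7.74,step=.15,w=.34,ax=AX2)
print(robot.get_opening())
E
```

```text
5.34 act 5.342 r 0.0600 ft 2.29 fr -0.18 fz 7.85 t 28.77
5.49 act 5.491 r 0.0600 ft 1.97 fr 0.04 fz 8.50 t 29.37
5.64 act 5.640 r 0.0600 ft 1.90 fr -0.78 fz 8.35 t 29.96
5.79 act 5.789 r 0.0600 ft 1.40 fr 0.14 fz 9.42 t 30.55
5.94 act 5.938 r 0.0601 ft 3.39 fr -1.32 fz 9.64 t 31.14
6.09 act 6.088 r 0.0600 ft 2.61 fr -2.02 fz 9.31 t 31.73
6.24 act 6.237 r 0.0600 ft 2.74 fr -0.40 fz 8.23 t 32.33
6.39 act 6.386 r 0.0600 ft 2.78 fr -1.10 fz 8.73 t 32.92
6.54 act 6.535 r 0.0601 ft 3.30 fr -0.63 fz 7.54 t 33.51
6.69 act 6.685 r 0.0601 ft 2.15 fr -1.11 fz 7.81 t 34.10
6.84 act 6.834 r 0.0601 ft 3.55 fr -1.60 fz 8.13 t 34.69
6.99 act 6.983 r 0.0601 ft 1.24 fr -0.17 fz 7.26 t 35.28
7.14 act 7.132 r 0.0601 ft 3.40 fr -0.22 fz 7.56 t 35.88
7.29 act 7.281 r 0.0600 ft 4.96 fr -0.87 fz 6.78 t 36.47
7.44 act 7.430 r 0.0601 ft 5.17 fr 0.17 fz 6.35 t 37.06
7.59 act 7.579 r 0.0600 ft 6.24 fr 0.44 fz 4.81 t 37.65
7.74 act 7.728 r 0.0601 ft 7.27 fr 0.92 fz 5.01 t 38.24
0.02231934007950277
```

Run:
```python
from h import *
o=crank(7.74,11.14,step=.25,w=.8,ax=AX2)
o=crank(11.14,11.74,step=.15,w=.34,ax=AX2,limit=5.5)
```

```text
7.98 act 7.976 r 0.0601 ft 4.41 fr -0.11 fz 6.10 t 38.69
8.23 act 8.216 r 0.0600 ft 6.71 fr -0.37 fz 5.52 t 39.14
8.47 act 8.456 r 0.0600 ft 7.64 fr -0.12 fz 3.96 t 39.59
8.71 act 8.696 r 0.0600 ft 8.89 fr -0.83 fz 3.61 t 40.04
8.95 act 8.939 r 0.0599 ft 8.44 fr -1.49 fz 4.51 t 40.49
9.20 act 9.186 r 0.0599 ft 5.25 fr -1.54 fz 5.99 t 40.94
9.44 act 9.439 r 0.0598 ft -0.28 fr -0.42 fz 7.08 t 41.39
9.68 act 9.693 r 0.0599 ft -6.75 fr 0.69 fz 8.71 t 41.84
9.93 act 9.944 r 0.0599 ft -8.83 fr -0.32 fz 7.80 t 42.29
10.17 act 10.189 r 0.0599 ft -11.36 fr -0.97 fz 5.59 t 42.74
10.41 act 10.430 r 0.0600 ft -9.73 fr 0.40 fz 4.54 t 43.19
10.65 act 10.671 r 0.0600 ft -9.17 fr -0.19 fz 4.97 t 43.64
10.90 act 10.911 r 0.0600 ft -8.36 fr 0.08 fz 5.05 t 44.09
11.14 act 11.151 r 0.0600 ft -5.80 fr 0.23 fz 5.84 t 44.54
11.29 act 11.294 r 0.0600 ft -0.03 fr 0.06 fz 7.84 t 45.13
11.44 act 11.442 r 0.0600 ft 0.63 fr 0.53 fz 8.07 t 45.73
11.59 act 11.591 r 0.0600 ft 0.69 fr 0.73 fz 8.47 t 46.32
11.74 act 11.741 r 0.0600 ft 1.84 fr -1.27 fz 7.79 t 46.91
```

```bash
cat >> h.py <<'E'
def fine(th0,th1,step,w,stop):
    n=round((th1-th0)/step)
    for i in range(1,n+1):
        th=th0+(th1-th0)*i/n
        robot.move_l([*(AX2+.06*e(th)),ZC],speed=w*.06)
        F=[]
        for k in range(4):
            F.append(robot.get_contact_force()); robot.sleep(.015)
        F=np.mean(F,0); pv=np.array(robot.get_position())[:2]-AX2
        ft=-F[:2]@tg(th); tha=th+np.arctan2(pv@tg(th),pv@e(th))
        print('%.3f act %.3f lag %.4f ft %.2f fr %.2f t %.2f'%(th,tha,th-tha,ft,F[:2]@e(th),robot.get_time()))
        if ft>stop: print('STOP'); return
E
python3 - <<'E'
from h import *
f=robot.grab_frame('side'); save(cv2.resize(f['pixels'][130:240,240:420],None,fx=4,fy=4,interpolation=cv2.INTER_CUBIC),'s8.png')
fine(11.74,12.44,.1,.22,4.5)
E
```

```text
11.840 act 11.838 lag 0.0019 ft 2.50 fr -0.48 t 47.63
11.940 act 11.937 lag 0.0027 ft 3.47 fr -1.08 t 48.31
12.040 act 12.037 lag 0.0030 ft 3.26 fr -0.61 t 48.98
12.140 act 12.137 lag 0.0033 ft 3.39 fr -0.86 t 49.66
12.240 act 12.236 lag 0.0044 ft 3.78 fr -0.70 t 50.33
12.340 act 12.335 lag 0.0049 ft 3.81 fr -1.13 t 51.01
12.440 act 12.435 lag 0.0050 ft 3.66 fr -1.12 t 51.68
```

View pics/s8.png

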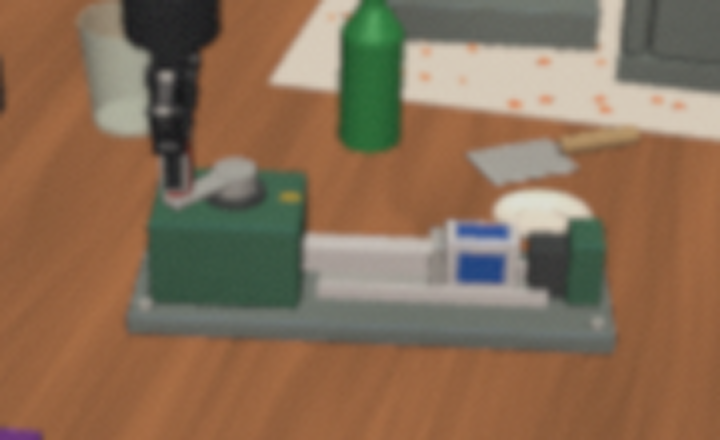

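Run:
```python
from h import *
fine(12.44,13.0,.07,.2,7.6)
```

```text
12.510 act 12.505 lag 0.0050 ft 4.00 fr -1.39 t 52.25
12.580 act 12.574 lag 0.0062 ft 3.93 fr -1.26 t 52.82
12.650 act 12.644 lag 0.0064 ft 4.09 fr -1.65 t 53.38
12.720 act 12.714 lag 0.0065 ft 4.23 fr -1.50 t 53.95
12.790 act 12.783 lag 0.0065 ft 4.26 fr -1.17 t 54.52
12.860 act 12.853 lag 0.0072 ft 3.97 fr -1.03 t 55.08
12.930 act 12.922 lag 0.0077 ft 3.41 fr -1.08 t 55.65
13.000 act 12.992 lag 0.0077 ft 4.18 fr -0.90 t 56.22
```

Run:
```python
from h import *
f=robot.grab_frame('side'); save(cv2.resize(f['pixels'][130:240,240:420],None,fx=4,fy=4,interpolation=cv2.INTER_CUBIC),'s9.png')
fine(13.0,13.4,.1,.28,6.5)
```

```text
13.100 act 13.091 lag 0.0092 ft 4.41 fr -0.89 t 56.84
13.200 act 13.186 lag 0.0145 ft 7.29 fr -0.32 t 57.42
STOP
```

View pics/s9.png

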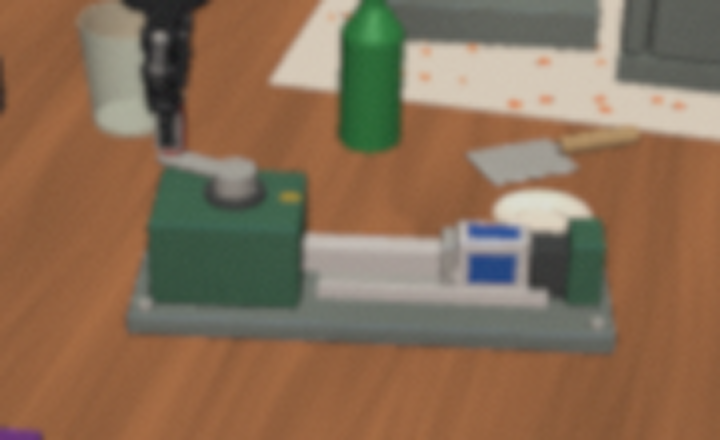

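The force jumped 3 N above the flat ≈4 N baseline and the side view shows no gap left, so firming has started. A little more will land mid-band.

Run:
```python
from h import *
fine(13.2,13.26,.06,.2,8.6)
```

```text
13.260 act 13.242 lag 0.0184 ft 9.07 fr -0.04 t 57.93
STOP
```

Run:
```python
from h import *
import pickle
robot.gripper_to(.065)
p=robot.get_position(); print(robot.get_contact_force(),robot.get_opening(),p)
robot.move_l([p[0],p[1],.25],speed=.15)
v=AX+.06*e(.68)-.06*d
robot.move_l([*v,.25],speed=.2)
f=wrist(); save(f['pixels'],'w10.png'); pickle.dump(f,open('w10.pkl','wb'))
g=robot.grab_frame('side'); save(cv2.resize(g['pixels'][130:240,240:420],None,fx=4,fy=4,interpolation=cv2.INTER_CUBIC),'s10.png')
t=robot.grab_frame('top'); save(t['pixels'],'t10.png')
a=f['pixels'].astype(int); m=((a[...,0]>180)&(a[...,1]<75)&(a[...,2]<75)).astype(np.uint8); m[230:]=0
cs,_=cv2.findContours(m,0,2); c=max(cs,key=cv2.contourArea); (x,y),r=cv2.minEnclosingCircle(c)
w=wray(f,(x,y),.172)[:2]-AX2; print(x,y,r,w,np.linalg.norm(w)); 
th=np.arctan2(w@tg(0),w@e(0)); print('theta',th+4*np.pi,robot.get_time(),robot.get_contact_force())
```

```text
[-0.07779572  0.7610889   0.73552618] 0.06512754376072453 [ 0.64490638 -0.15335702  0.13383876]
315.31817626953125 136.90908813476562 14.737821578979492 [ 0.05308229 -0.02619463] 0.05919364526169764
theta 13.22070990591645 59.9417 [-0.05491582 -0.12296821  0.11165875]
```

View pics/w10.png

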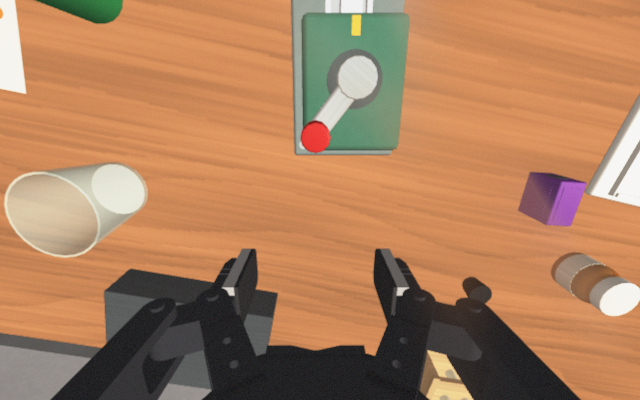

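View pics/s10.png

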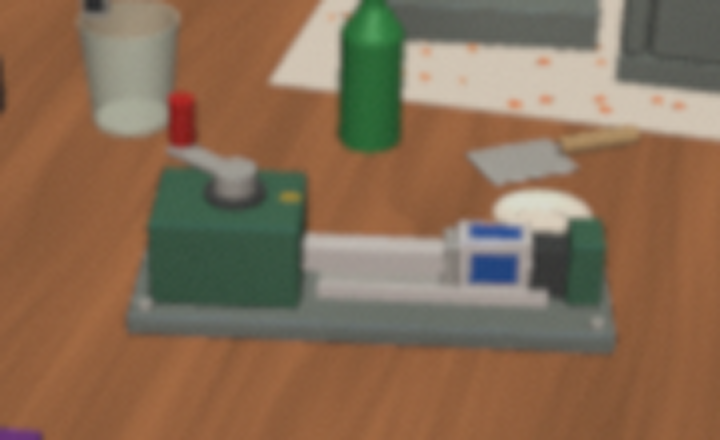

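View pics/t10.png

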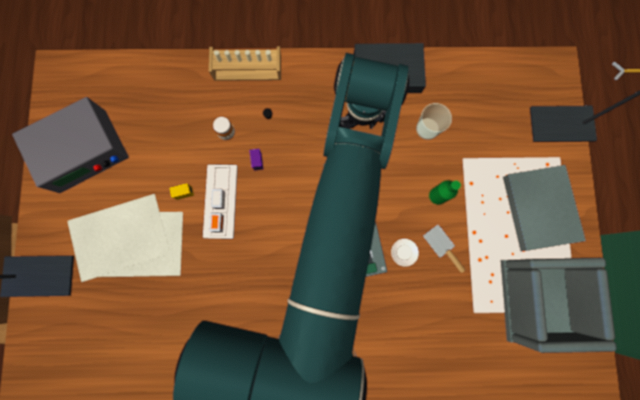

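The handle (315,137) reads 13.22 rad against 13.24 at release, so the crank stayed put. The blue cartridge is upright between ram and stop, and the other objects are where they were. Handing in.

```bash
python3 -c "
from h import *
robot.job_done(); print(robot.get_time())"
```

```text
the job is handed in; nothing more can be done
the job is handed in; nothing more can be done
```

The blue cartridge is clamped upright and lengthwise in the trough between ram and end stop. The arm has let go and is clear of everything, and I handed the job in at about 60 s of the 72 s.

- **Cranking:** I turned the crank clockwise about 13.24 rad in small, position-held steps averaging under 1 rad/s. It was held back through both heavy points. I measured only at the end of each step, so I did not see the peak speed within a step.
- **Clamping:** I stopped at about 9.1 N at the handle. The level just before was about 4 N, so the rise was about 5 N, inside the 3–7 N firm band. Force readings were noisy by about 1 N.
- **Last checks:**
  - **Crank:** a picture after release put it at 13.22 rad, which matches within measurement error.
  - **Cartridge:** the side view shows it upright with no visible gap at ram or stop.
  - **Other objects:** the other two cartridges, bottle, dish and spatula look unmoved.
- **Disagreement:** the camera-based guesses put the firm point at 12.6–12.8 rad, but by feel it came at about 13.1 rad. I went by the feel.

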